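# Unlock the fill-check stand and hold the level probe in the bottle

## Robot

A 7-joint arm with a two-finger parallel gripper is mounted at the origin on the work surface. World frame = base frame: x ahead of the robot, y to its left, z up, the work surface at z = 0. Lengths are in m, angles in rad, forces in N, time in s.
With the tool pointing down it reaches from about 0.4 to 0.925 m from the base axis. Payload 5.6 kg.
Tool frame: the origin (TCP) lies at the very end of the fingers, on their centre line; the grasp point (between the pads) lies 19 mm behind it; z points along the fingers, y is the line along which they close (so a half turn about z gives the same grasp; the last joint's range is limited). The gripper opens to 85 mm and grips with 20 to 120 N. Pads are 22 mm wide; open, the fingers measure 114 mm over their backs; the gripper's body (76 mm by 85 mm) begins 54 mm behind the grasp point. The pads swing forward as they close: fully open they stand 13 mm farther back than shut.
Start: joints at [1.266, 0.468, -0.012, 1.603, 0.006, 1.071, -0.056], TCP at [0.168, -0.628, 0.231] pointing down, gripper open.
Joint ranges: [-2.53, 2.53], [-0.31, 2.02], [-1.57, 1.55], [0.28, 2.44], [-1.29, 4.43], [0.15, 1.84], [-2.92, 2.92]. Speed limits (rad/s): [2.57, 2.57, 3.14, 3.14, 3.14, 3.14, 3.14].

## Interface

Orientations are given as a 3x3 rotation matrix whose columns are the frame's x, y, z axes.
In Python, from plant import state, cams, robot gives the robot as it stands.
- The arm moves only by the tool step_arm, never from a script. Its argument "motion" is a list of rows, each a list of 2 entries, a list of its own where there are three numbers: the shift along the world's x, y, z in units of 20 mm (1.0 is 20 mm), then the turn about the world's z in units of pi rad (1.0 is pi rad). In form: [[[tx, ty, tz], turn], ...]. A call has exactly 5 rows; each row shifts and turns the commanded pose from where the row before left it; what a row does not reach is not made up. A row lasts 1/10 s, in which the tool goes at most 50 mm and 8.59 degrees, less where a joint would pass 70% of its speed; a pose out of reach is approached as far as the arm can. A call with a number of a shift or a turn outside -1 to 1 is refused whole. A call with a gripper value outside its range is refused whole. "fingers" is the closure, from 0 (fully open) to 1 (shut), set as the call begins (left out, the last holds). The fingers move at their own pace and stop on an object; "grip_force" is the grip in N (left out, the last holds). Time passes only in rows, so rows that do not move let the fingers close, or fill a call up. It gives the time, the measured TCP pose, the force, the opening and the grip force at its end, in the units of the state.
- state(): the state, without advancing time (a new reading comes with each control period).
- cams.camera(name): name is "scene" or "top" or "wrist"; returns (picture, depth): 384x512x3 uint8, red, green, blue; 384x512 float32, m along the optical axis (not along the pixel's ray), 0 where there is no reading.
- cams.camera_params(name): a dict with "fx", "fy", "cx", "cy" (pixels), "view" (4x4, takes a point from world to camera coordinates). Camera axes: x right, y down, z forward; pixel columns grow to the right and rows downward; lengths in m; the calibration is good to about 2 mm. A picture is of the moment at which its call begins: read the wrist's pose just before it. camera_params takes no time and is no camera call; for the wrist camera it gives the pose at the moment of the call.
- robot.job_done(): hands the job in; it is judged then, once.
Trained networks look in the newest picture that a camera, given by its name, has taken for a name from the list of things; names that differ only in an ending like _2 or _b are one class to them, and where a whole thing is asked for, a point or a joint stands for the part that bears it (a point fixed in the world has none). Each returns a list of dicts, best first, with "conf" (0 to 1); they miss things now and then, are a little off and sometimes report something else, mostly with a low value. They report only what shows in the picture. A call takes as long as a camera call.
- cams.look_for(camera, thing): "bbox" ([left, top, width, height] in pixels, round what is visible of it).
- cams.silhouettes(camera, thing): "region" (384x512 bool, what is visible of it) and "bbox" ([left, top, width, height] in pixels, round what is visible of it).
- cams.landmark_of(camera, thing): "uv" ([column, row] in pixels: a listed point, or the origin of a listed thing).
The state is a dict: "time_s": time; "qpos": joint angles; "joint_velocities": joint speeds; "joint_efforts": joint torques, N m; "eef_pos": TCP position; "tool_rot": TCP orientation; "contact_force": force on the tool from outside, world axes, zero at the start; "ft_torque": the same for the moment, N m; "width": finger opening in m; "gripper_force": force on a finger pad.
Only numpy, scipy, OpenCV 4.12 (cv2) and the standard library are available. Lean on these libraries where they do the work, as an engineer would, in place of code of your own. Each camera call takes 0.05 s, during which the arm holds its last target. There are 200 camera calls.

## Task

Open the shutter of the fill-check stand with its key: push the key fully home in the slotted drum, turn it clockwise (seen from above) as far as it goes and leave it there. Then take the slim probe rod from the rack and lower it straight down through the guide hole into the open bottle, never letting it touch the stand, the hole's wall or the bottle, until the dark band on the rod is level with the top of the guide plate. Finish while still holding the rod there, still, upright and centred in the hole; leave the plug gauge, the bottles, the cartons and the loose cap where they are.

Things in the scene. Friction and masses are not known exactly. Their poses are not given: they have to be found in the camera images.
- stand: fill-check stand, fixed: white base 110 x 190 x 12 mm, origin under its centre, z up. At its own y = -37.5 mm an open amber bottle is clamped (mouth 102 mm above the table, 36 mm across inside, inner floor at 16 mm) under a dark steel guide plate (70 x 85 mm, 10 mm thick, top 128 mm above the table). At its own y = +37.5 mm a white pedestal, 90 mm tall, carries the steel key drum. Nothing of the stand itself is higher than 134 mm
- guide (a point): centre of the guide hole at the top face of the guide plate, 128 mm above the table; the vertical hole is 18 mm in diameter and 10 mm deep. At first the shutter covers it; its axes are those of the stand
- shutter (a joint): turn of the key drum with its shutter blade, rad: 0 = blade over the guide hole, 1.4 = stop, fully open; grows clockwise from above. Starts between 0 and 0.2. Stays where it is left (friction about 0.05 N m)
- slot (a point): centre of the key slot's mouth on the drum's top, 134 mm above the table; turns with the drum (steel, brass core, 44 mm across and tall). Slot 18.5 mm (along this point's y) by 8.5 mm (x), 40 mm deep, with a 3 mm bevel round its mouth; the key fits either way round, play about 0.15 rad. The shutter blade (3 mm thick, level with the drum's top) runs along this point's -y and ends in a 52 mm disc centred 75 mm from the drum's axis
- key: key standing upright in its rest, loose: steel blade 16 mm (along its x) by 6 mm (y), 28 mm long, below a black grip bar 34 mm (x) by 12 mm (y), 36 mm high. Origin at the blade's tip, z up along the key; the grip spans 28 to 64 mm above the origin. Fully home, the grip's underside sits on the drum and the tip is 28 mm below the slot's mouth
- key_tip (a point): the key's blade tip (same point as key)
- key_rest: fixed grey block 50 x 50 mm, 40 mm tall, on a 60 mm foot, that holds the key upright in a 20 x 10 mm slot; origin under its centre. The rest stands left or right of the stand, the rack on the other side
- rack: fixed aluminium gauge rack 160 mm (its x) by 70 mm (y), top face 120 mm above the table, origin under its centre; holes at its x = -45 mm (14 mm wide, the probe rod) and x = +45 mm (the plug gauge)
- rod: probe rod, loose, about 90 g, hanging upright by its flange in the rack: steel shaft 8 mm in diameter and 110 mm long, 26 mm flange 4 mm thick above it, then a black square head 16 x 16 mm (sides along its x and y), 36 mm high. Origin at the lower tip, z up; the head spans 114 to 150 mm above the origin. It must be lifted 110 mm to leave the rack
- rod_tip (a point): lower tip of the probe rod (same point as rod)
- rod_band (a point): middle of the dark band on the shaft (8 mm high), 60 mm above the tip
- bottle_a: capped amber bottle, 48 mm across, 85 mm tall, robot side of the stand, left; leave alone
- bottle_b: the same, robot side, right; leave alone
- bottle_c: the same, far left; leave alone
- carton_a: green carton 55 x 55 x 100 mm standing behind the stand; leave alone
- carton_b: the same, far right; leave alone
- cap: loose silver bottle cap, 48 mm across, 18 mm high, flat on the table in front of the stand; leave alone
- plug: short thick plug gauge hanging in the rack's hole at the rack's +x end: 12 mm shaft 80 mm long, 28 mm flange, round 24 mm silver head 22 mm high; origin at its lower end. Not the probe rod; leave it in the rack

How it is judged:
By the outcome, as a careful person would: the job done as asked, in the order asked, and still so for the second after the job is handed in, while the arm keeps its last pose, push and grip.
It also fails if it takes over 64 s, if anything falls off the work surface, if the arm or the gripper's body presses on something with over 40 N, if the wrist force passes 120 N, or if a joint passes its speed limit or range.

## Working session

There is one attempt and no reset: what is moved stays moved. The work goes in short steps, Python scripts to look and compute and a tool call to move; the robot and the scene stay as the last step left them, time stands still between calls to the robot, and variables do not carry over. Pictures are saved under pics/ and viewed, at most 10 in all, crops included, and the job is handed in when it is done.

Besides the shell and the picture viewer there is one more tool, called by a JSON object that holds its "fn" and its "kwargs". step_arm: Moves the arm, as the interface text tells. Shifts and turns lie within -1 to 1; 1 stands for 20 mm of shift or pi rad of turn. Its arguments: {"type":"object","properties":{"motion":{"type":"array","items":{"type":"array"}},"fingers":{"type":"number"},"grip_force":{"type":"number"}},"required":["motion"]}

```bash
mkdir -p pics
cat > h.py <<'E'
import numpy as np, cv2
from plant import state, cams, robot
def deproj(name,uv,d,P=None):
    P=P or cams.camera_params(name); u,v=np.asarray(uv,float)
    c=np.array([(u-P['cx'])/P['fx']*d,(v-P['cy'])/P['fy']*d,d,1])
    return (np.linalg.inv(P['view'])@c)[:3]
def onplane(name,uv,z,P=None):
    P=P or cams.camera_params(name); T=np.linalg.inv(P['view'])
    r=T[:3,:3]@np.array([(uv[0]-P['cx'])/P['fx'],(uv[1]-P['cy'])/P['fy'],1])
    o=T[:3,3]; return o+r*(z-o[2])/r[2]
def proj(name,p,P=None):
    P=P or cams.camera_params(name); c=P['view']@np.append(p,1)
    return np.array([P['fx']*c[0]/c[2]+P['cx'],P['fy']*c[1]/c[2]+P['cy']])
def cloud(name,d,P=None):
    P=P or cams.camera_params(name); v,u=np.mgrid[:384,:512]
    c=np.stack([(u-P['cx'])/P['fx']*d,(v-P['cy'])/P['fy']*d,d,np.ones_like(d)],-1)
    return (c@np.linalg.inv(P['view']).T)[...,:3]
def save(n,im,s=1): cv2.imwrite('pics/'+n,cv2.resize(im[...,::-1],None,fx=s,fy=s))
E
python3 - <<'E'
from h import *
np.set_printoptions(precision=4,suppress=True)
s=state();print(s['time_s'],s['eef_pos'],s['tool_rot'],s['width'])
im,d=cams.camera('top');save('top.png',im,1.5);np.savez('top.npz',im=im,d=d)
for t,z in [('guide',.128),('slot',.134),('key',None),('key_rest',0),('rack',0),('rod',None),('stand',0),('plug',None)]:
    r=cams.landmark_of('top',t)[:2]
    for q in r: print(t,q['conf'],q['uv'],onplane('top',q['uv'],z or 0))
    r=cams.look_for('top',t)[:2]
    for q in r: print('  box',q['conf'],q['bbox'])
print(cams.camera_params('top'))
E
```

```text
0.0 [ 0.168  -0.6273  0.2303] [[ 0.966   0.2587 -0.0005]
 [ 0.2587 -0.966   0.0017]
 [-0.0001 -0.0018 -1.    ]] 0.08573435845742532
guide 0.95 [288.3, 176.0] [ 0.6293 -0.0719  0.128 ]
guide 0.52 [298.6, 261.1] [ 0.4086 -0.092   0.128 ]
  box 0.9 [236.3, 165.2, 70.9, 37.4]
slot 0.95 [260.9, 176.9] [ 0.6278 -0.0002  0.134 ]
  box 0.93 [251.9, 170.8, 41.9, 23.1]
key 0.39 [352.4, 222.9] [ 0.5065 -0.2611  0.    ]
  box 0.72 [253.3, 167.1, 44.2, 24.2]
  box 0.57 [157.4, 218.9, 12.3, 13.9]
key_rest 0.91 [351.4, 223.5] [ 0.5048 -0.2582  0.    ]
key_rest 0.39 [258.3, 173.8] [0.6556 0.0069 0.    ]
  box 0.87 [340.6, 208.1, 25.4, 28.8]
rack 0.88 [169.7, 241.4] [0.4644 0.2673 0.    ]
  box 0.86 [142.4, 213.4, 44.7, 61.0]
rod 0.64 [164.9, 252.5] [0.4329 0.2812 0.    ]
rod 0.41 [271.6, 182.7] [ 0.6285 -0.0313  0.    ]
  box 0.67 [141.4, 211.0, 47.4, 65.2]
stand 0.6 [271.7, 183.6] [ 0.6259 -0.0315  0.    ]
  box 0.55 [158.4, 218.4, 10.1, 12.2]
{'fx': 421.411105353488, 'fy': 421.411105353488, 'cx': 254.84643857157042, 'cy': 196.37715103412432, 'view': array([[-0.0211, -0.9997, -0.0157,  0.0308],
       [-0.9956,  0.0224, -0.0912,  0.5865],
       [ 0.0916,  0.0137, -0.9957,  1.172 ],
       [ 0.    ,  0.    ,  0.    ,  1.    ]])}
```

View pics/top.png

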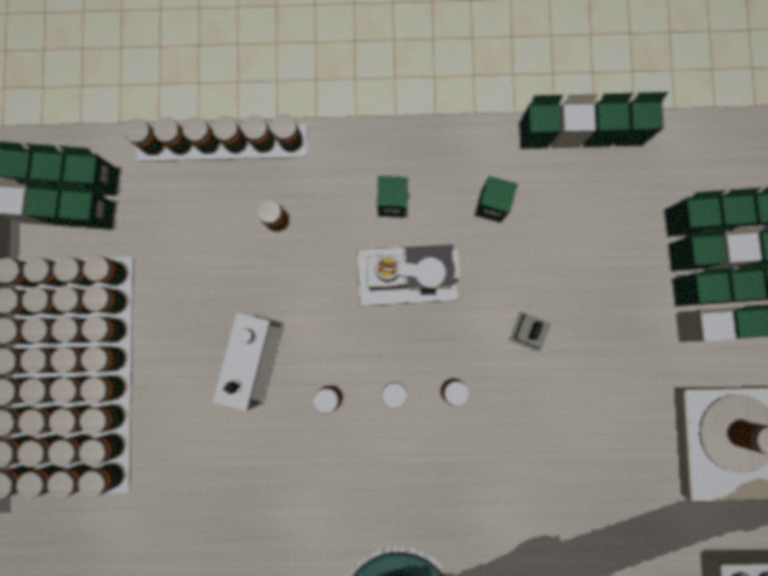

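{"fn": "step_arm", "kwargs": {"motion": [[[0.85, 0.92, 0.1], 0], [[0.85, 0.92, 0.1], 0], [[0.85, 0.92, 0.1], 0], [[0.85, 0.92, 0.1], 0], [[0.85, 0.92, 0.1], 0]]}}

```text
time_s: 1.35
eef_pos: [0.2538, -0.5351, 0.2415]
tool_rot: [[0.966, 0.259, 0.0], [0.259, -0.966, -0.0], [0.0, 0.0, -1.0]]
contact_force: [0.8, -0.4, -0.1]
width: 0.0852
gripper_force: 0.0
```

{"fn": "step_arm", "kwargs": {"motion": [[[0.85, 0.92, 0.1], 0], [[0.85, 0.92, 0.1], 0], [[0.85, 0.92, 0.1], 0], [[0.85, 0.92, 0.1], 0], [[0.85, 0.92, 0.1], 0]]}}

```text
time_s: 1.85
eef_pos: [0.3388, -0.4431, 0.2515]
tool_rot: [[0.966, 0.259, 0.0], [0.259, -0.966, -0.0], [0.0, 0.0, -1.0]]
contact_force: [1.6, -0.1, -0.7]
width: 0.0858
gripper_force: 0.0
```

{"fn": "step_arm", "kwargs": {"motion": [[[0.85, 0.92, 0.1], 0], [[0.85, 0.92, 0.1], 0], [[0.85, 0.92, 0.1], 0], [[0.85, 0.92, 0.1], 0], [[0.85, 0.92, 0.1], 0]]}}

```text
time_s: 2.35
eef_pos: [0.4238, -0.3511, 0.2616]
tool_rot: [[0.966, 0.259, 0.0], [0.259, -0.966, -0.0], [0.0, 0.0, -1.0]]
contact_force: [-0.2, 0.5, -0.2]
width: 0.0849
gripper_force: 0.0
```

{"fn": "step_arm", "kwargs": {"motion": [[[0.75, 0.92, 0.1], 0], [[0.75, 0.92, 0.1], 0], [[0.75, 0.92, 0.1], 0], [[0.75, 0.92, 0.1], 0], [[0, 0, 0], 0]]}}

```text
time_s: 2.85
eef_pos: [0.4856, -0.2749, 0.2698]
tool_rot: [[0.964, 0.264, 0.002], [0.264, -0.964, 0.001], [0.002, -0.001, -1.0]]
contact_force: [-0.9, -0.2, -0.2]
width: 0.0852
gripper_force: 0.0
```

Run:
```python
from h import *
np.set_printoptions(precision=4,suppress=True)
s=state();print(s['time_s'],s['eef_pos'],s['tool_rot'])
P=cams.camera_params('wrist');im,d=cams.camera('wrist');save('w1.png',im,1.5);np.savez('w1.npz',im=im,d=d,view=P['view'])
print(P)
for t in ('key','key_rest','key_tip'):
    for q in cams.landmark_of('wrist',t)[:2]: print(t,q)
    for q in cams.look_for('wrist',t)[:2]: print(t,q)
C=cloud('wrist',d,P)
for z0,z1 in ((.03,.045),(.055,.1)):
    m=(C[...,2]>z0)&(C[...,2]<z1)&(d>0)
    n,l,st,ce=cv2.connectedComponentsWithStats(m.astype(np.uint8))
    for i in range(1,n):
        if st[i,4]>150:
            p=C[l==i]; print(z0,st[i],np.median(p,0),cv2.minAreaRect((p[:,:2]*1000).astype(np.float32)))
```

```text
2.85 [ 0.4856 -0.2749  0.2698] [[ 0.9644  0.2644  0.0019]
 [ 0.2644 -0.9644  0.0011]
 [ 0.0021 -0.0006 -1.    ]]
{'fx': 308.34168462287056, 'fy': 308.34168462287056, 'cx': 253.6386643400345, 'cy': 193.3322163625961, 'view': array([[ 0.2641, -0.9645, -0.0014, -0.3927],
       [-0.9324, -0.2557,  0.2556,  0.3392],
       [-0.2469, -0.0662, -0.9668,  0.517 ],
       [ 0.    ,  0.    ,  0.    ,  1.    ]])}
key {'uv': [251.2, 136.5], 'conf': 0.56}
key {'bbox': [238.1, 127.6, 24.5, 30.4], 'conf': 0.57}
key_rest {'uv': [252.0, 137.9], 'conf': 0.79}
key_rest {'bbox': [220.6, 108.2, 60.7, 65.9], 'conf': 0.65}
key_tip {'bbox': [237.0, 127.2, 26.2, 31.3], 'conf': 0.6}
0.03 [136   0  16  29 163] [ 0.6153 -0.118   0.0376] ((616.3349609375, -117.72360229492188), (9.996474266052246, 29.55760955810547), 72.36212158203125)
0.03 [498  82  14  37 256] [ 0.6338 -0.5391  0.0358] ((637.0813598632812, -540.091064453125), (41.53232955932617, 16.362958908081055), 25.745784759521484)
0.03 [ 222  113   58   59 1386] [ 0.5136 -0.2631  0.0401] ((511.7143859863281, -262.64794921875), (49.97829055786133, 50.091068
[... 893 characters left out ...]
20703125), (54.83401107788086, 3.5264909267425537), 2.751793622970581)
0.055 [236 130  27  31 366] [ 0.5128 -0.2618  0.0758] ((511.86578369140625, -261.82562255859375), (12.072306632995605, 33.9714469909668), 66.10923767089844)
0.055 [  74  180   52   45 1657] [ 0.4071 -0.1159  0.0846] ((403.91796875, -112.84970092773438), (43.72028732299805, 44.708099365234375), 85.44892120361328)
0.055 [ 467  184   45   61 1790] [ 0.5113 -0.5454  0.0821] ((513.434326171875, -558.6864624023438), (55.38083267211914, 30.40749740600586), 2.3647994995117188)
0.055 [422 358  41  26 734] [ 0.2741 -0.6029  0.0577] ((277.33868408203125, -609.2003173828125), (42.15052032470703, 59.87567901611328), 8.743226051330566)
```

View pics/w1.png

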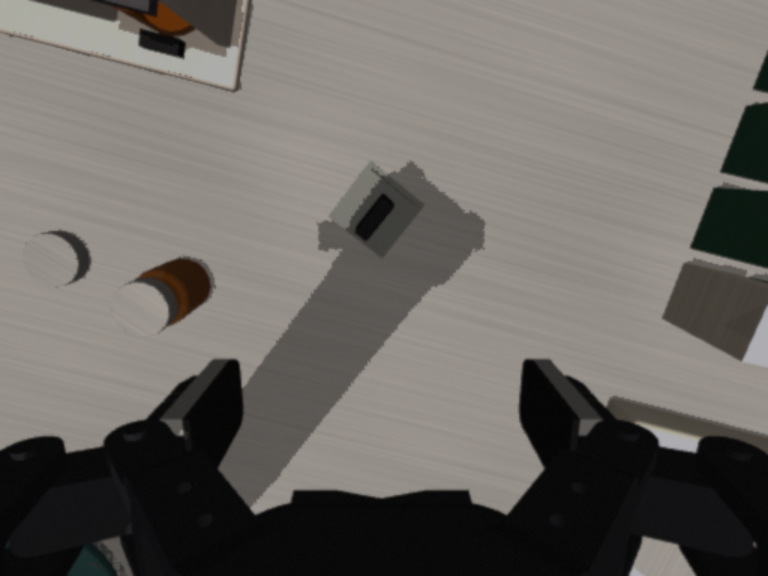

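{"fn": "step_arm", "kwargs": {"motion": [[[0.26, 0.13, -0.6], -0.0436], [[0.26, 0.13, -0.6], -0.0436], [[0.26, 0.13, -0.6], -0.0436], [[0.26, 0.13, -0.6], -0.0436], [[0.26, 0.13, -0.6], -0.0436]]}}

```text
time_s: 3.7
eef_pos: [0.509, -0.2659, 0.2088]
tool_rot: [[0.909, -0.417, -0.0], [-0.417, -0.909, -0.0], [-0.0, 0.0, -1.0]]
contact_force: [0.4, -0.5, -0.4]
width: 0.0853
gripper_force: 0.0
```

Run:
```python
from h import *
np.set_printoptions(precision=4,suppress=True)
s=state();R=s['tool_rot'];print(s['time_s'],s['eef_pos'],R,np.degrees(np.arctan2(R[1,0],R[0,0])),s['qpos'])
P=cams.camera_params('wrist');im,d=cams.camera('wrist')
C=cloud('wrist',d,P)
m=(C[...,2]>.055)&(C[...,2]<.09)&(d>0)&(np.linalg.norm(C[...,:2]-[.512,-.262],axis=-1)<.04)
p=C[m]; print(m.sum(),np.median(p,0),cv2.minAreaRect((p[:,:2]*1000).astype(np.float32)))
print(state()['eef_pos'])
```

```text
3.7 [ 0.509  -0.2659  0.2088] [[ 0.9089 -0.4169 -0.0002]
 [-0.4169 -0.9089 -0.0002]
 [-0.0001  0.0003 -1.    ]] -24.639486492814445 [ 0.5094  0.3704 -0.1082  1.8091  0.0479  0.9647 -1.6196]
493 [ 0.5145 -0.2628  0.0758] ((512.2295532226562, -261.6498718261719), (11.236126899719238, 34.057884216308594), 65.56863403320312)
[ 0.5088 -0.2647  0.2067]
```

{"fn": "step_arm", "kwargs": {"motion": [[[0.08, 0.08, -1], 0], [[0.08, 0.08, -1], 0], [[0, 0, -1], 0], [[0, 0, -1], 0], [[0, 0, -1], 0]]}}

```text
time_s: 4.25
eef_pos: [0.5121, -0.2628, 0.1089]
tool_rot: [[0.913, -0.409, 0.0], [-0.409, -0.913, -0.0], [0.0, 0.0, -1.0]]
contact_force: [0.8, -0.0, -0.0]
width: 0.0855
gripper_force: 0.0
```

{"fn": "step_arm", "kwargs": {"motion": [[[0, 0, -1], 0], [[0, 0, -1], 0], [[0, 0, -0.8], 0], [[0, 0, -0.3], 0], [[0, 0, 0], 0]]}}

```text
time_s: 4.75
eef_pos: [0.5118, -0.2623, 0.0468]
tool_rot: [[0.912, -0.41, -0.001], [-0.41, -0.912, 0.001], [-0.001, 0.0, -1.0]]
contact_force: [-0.8, -0.7, 0.2]
width: 0.0852
gripper_force: 0.0
```

{"fn": "step_arm", "kwargs": {"motion": [[[0, 0, 0], 0], [[0, 0, 0], 0], [[0, 0, 0], 0], [[0, 0, 0], 0], [[0, 0, 0], 0]], "fingers": 1, "grip_force": 60}}

```text
time_s: 5.25
eef_pos: [0.5125, -0.2621, 0.0476]
tool_rot: [[0.912, -0.41, 0.0], [-0.41, -0.912, -0.0], [0.0, 0.0, -1.0]]
contact_force: [-0.5, 0.1, -0.6]
width: 0.0122
gripper_force: 0.3
```

{"fn": "step_arm", "kwargs": {"motion": [[[0, 0, 0], 0], [[0, 0, 0], 0], [[0, 0, 0], 0], [[0, 0, 0], 0], [[0, 0, 0], 0]]}}

```text
time_s: 5.75
eef_pos: [0.5127, -0.2622, 0.0477]
tool_rot: [[0.912, -0.411, 0.0], [-0.411, -0.912, -0.0], [0.001, 0.0, -1.0]]
contact_force: [-1.0, 0.4, 5.3]
width: 0.0111
gripper_force: 59.3
```

{"fn": "step_arm", "kwargs": {"motion": [[[0, 0, 1], 0], [[0, 0, 1], 0], [[0, 0, 1], 0], [[0, 0, 1], 0], [[0, 0, 1], 0]]}}

```text
time_s: 6.25
eef_pos: [0.5119, -0.2618, 0.1475]
tool_rot: [[0.912, -0.411, -0.001], [-0.411, -0.912, 0.0], [-0.001, -0.0, -1.0]]
contact_force: [-0.3, 0.2, -0.5]
width: 0.011
gripper_force: 58.7
```

{"fn": "step_arm", "kwargs": {"motion": [[[0.38, 0.6, 0.8], 0.0422], [[0.38, 0.6, 0.8], 0.0422], [[0.38, 0.6, 0.8], 0.0422], [[0.38, 0.6, 0.8], 0.0422], [[0.38, 0.6, 0.8], 0.0422]]}}

```text
time_s: 6.75
eef_pos: [0.5502, -0.2015, 0.2273]
tool_rot: [[0.97, 0.243, -0.001], [0.243, -0.97, 0.0], [-0.001, -0.001, -1.0]]
contact_force: [1.3, 0.5, -1.3]
width: 0.0109
gripper_force: 58.8
```

{"fn": "step_arm", "kwargs": {"motion": [[[0.38, 0.7, 0.2], 0.0422], [[0.38, 0.7, 0.2], 0.0422], [[0.38, 0.7, 0.2], 0.0422], [[0.38, 0.7, 0.2], 0.0422], [[0.38, 0.7, 0.2], 0.0422]]}}

```text
time_s: 7.25
eef_pos: [0.5882, -0.1314, 0.2467]
tool_rot: [[0.615, 0.788, -0.001], [0.788, -0.615, 0.0], [-0.0, -0.001, -1.0]]
contact_force: [0.1, 0.4, -0.6]
width: 0.0112
gripper_force: 58.8
```

{"fn": "step_arm", "kwargs": {"motion": [[[0.38, 0.7, 0.1], 0.0422], [[0.38, 0.7, 0.1], 0.0422], [[0.38, 0.7, 0.1], 0.0422], [[0.38, 0.7, 0.1], 0.0422], [[0, 0, 0], 0.0422]]}}

```text
time_s: 7.75
eef_pos: [0.6193, -0.073, 0.255]
tool_rot: [[-0.004, 1.0, 0.0], [1.0, 0.004, 0.002], [0.002, 0.0, -1.0]]
contact_force: [0.4, 0.3, -0.2]
width: 0.0107
gripper_force: 58.8
```

Run:
```python
from h import *
np.set_printoptions(precision=4,suppress=True)
s=state();R=s['tool_rot'];print(s['time_s'],s['eef_pos'],np.degrees(np.arctan2(R[1,0],R[0,0])),s['qpos'],s['width'])
P=cams.camera_params('wrist');im,d=cams.camera('wrist');save('w2.png',im,1.5);np.savez('w2.npz',im=im,d=d,view=P['view'],e=s['eef_pos'],R=R)
C=cloud('wrist',d,P)
for t,z in (('slot',.134),('guide',.128),('key_tip',.214),('shutter',.13),('stand',0)):
    for q in cams.landmark_of('wrist',t)[:2] if t!='shutter' else []: print(t,q,onplane('wrist',q['uv'],z,P))
    for q in cams.look_for('wrist',t)[:2]: print(t,q)
m=(C[...,2]>.120)&(C[...,2]<.14)&(d>0)&(C[...,1]>-.15)&(C[...,1]<.1)
n,l,st,ce=cv2.connectedComponentsWithStats(m.astype(np.uint8))
for i in range(1,n):
    if st[i,4]>100:
        p=C[l==i]; print(st[i],np.median(p,0),p.min(0),p.max(0))
```

```text
7.75 [ 0.6193 -0.073   0.255 ] 90.21920300980494 [ 0.4876  0.474  -0.5779  1.6173  0.2767  1.1333 -0.1541] 0.010741074106695673
slot {'uv': [264.1, 94.2], 'conf': 0.59} [0.627  0.0059 0.134 ]
slot {'bbox': [219.8, 66.4, 69.4, 146.0], 'conf': 0.93}
guide {'uv': [265.1, 183.3], 'conf': 0.85} [ 0.6291 -0.07    0.128 ]
guide {'bbox': [212.5, 47.3, 97.0, 185.1], 'conf': 0.89}
guide {'bbox': [331.1, 229.5, 82.3, 67.5], 'conf': 0.5}
key_tip {'uv': [253.3, 219.1], 'conf': 0.93} [ 0.6185 -0.0734  0.214 ]
key_tip {'bbox': [238.6, 210.1, 30.2, 98.9], 'conf': 0.59}
shutter {'bbox': [217.1, 67.5, 71.2, 139.4], 'conf': 0.85}
stand {'uv': [259.1, 131.8], 'conf': 0.85} [ 0.6256 -0.0325  0.    ]
stand {'bbox': [210.3, 49.6, 93.6, 183.5], 'conf': 0.89}
[ 219   66   84  167 9380] [ 0.6268 -0.0508  0.1327] [ 0.5883 -0.117   0.1202] [0.6631 0.0275 0.1368]
```

View pics/w2.png

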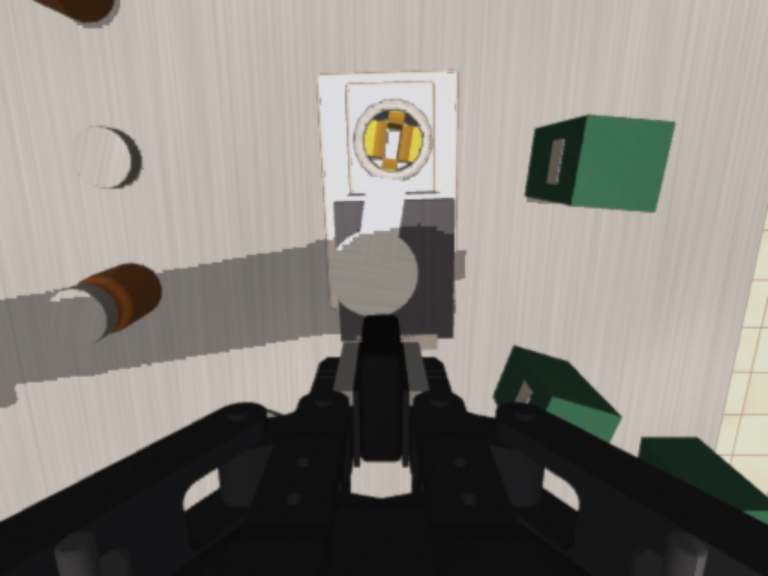

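```bash
cat > ortho.py <<'E'
from h import *
def ortho(name,im,P,z,x0,x1,y0,y1,s=4000):
    # rows: x descending, cols: y descending ; s px per m
    X=np.arange(x1,x0,-1/s);Y=np.arange(y1,y0,-1/s)
    g=np.stack(np.meshgrid(Y,X),-1); w=np.stack([g[...,1],g[...,0],np.full(g.shape[:2],z),np.ones(g.shape[:2])],-1)
    c=w@P['view'].T; mp=np.stack([P['fx']*c[...,0]/c[...,2]+P['cx'],P['fy']*c[...,1]/c[...,2]+P['cy']],-1).astype(np.float32)
    return cv2.remap(im,mp,None,cv2.INTER_LINEAR)
E
python3 - <<'E'
from ortho import *
D=np.load('w2.npz');P=cams.camera_params('wrist');P=dict(P);P['view']=D['view']
o=ortho('w',D['im'],P,.134,.58,.68,-.12,.04,5000);save('o2.png',o)
g=cv2.GaussianBlur(cv2.cvtColor(o,cv2.COLOR_RGB2GRAY),(0,0),2)
for r0,r1 in ((105,116),(124,136)):
    c=cv2.HoughCircles(g,cv2.HOUGH_GRADIENT,1,100,param1=60,param2=12,minRadius=r0,maxRadius=r1)
    if c is not None:
        for q in c[0][:3]: print(q, .68-q[1]/5000, .04-q[0]/5000)
m=((o[...,0]>150)&(o[...,2]<110)).astype(np.uint8)
ys,xs=np.nonzero(m);print('brass bbox',xs.min(),xs.max(),ys.min(),ys.max(),.68-ys.mean()/5000,.04-xs.mean()/5000)
E
```

```text
[168.5 275.5 109.2] 0.6249 0.0062999986
[521.5 315.5 109.7] 0.6169 -0.0643
[537.5 329.5 130.9] 0.6141 -0.0675
brass bbox 91 246 196 354 0.6248598714416896 0.0063116286835295105
```

View pics/o2.png

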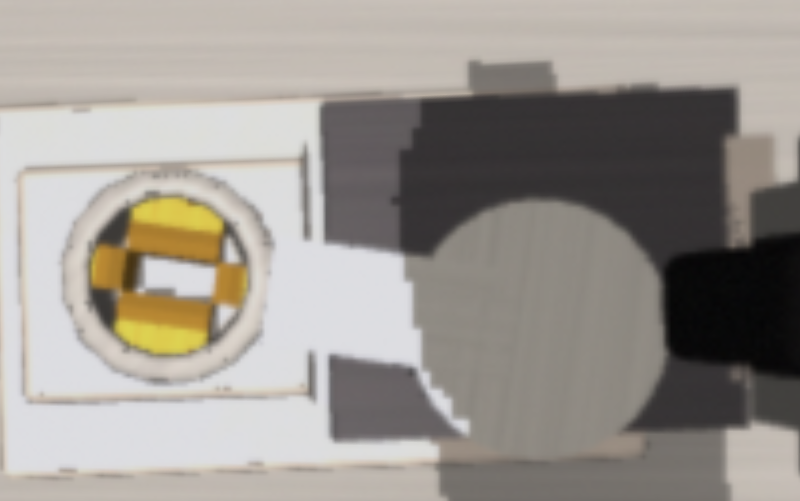

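{"fn": "step_arm", "kwargs": {"motion": [[[0.07, 1, -0.5], -0.0236], [[0.07, 1, -0.5], -0.0236], [[0.07, 1, -0.5], 0], [[0.07, 0.8, -0.5], 0], [[0, 0.15, -0.5], 0]]}}

```text
time_s: 8.75
eef_pos: [0.6244, 0.0057, 0.2051]
tool_rot: [[0.15, 0.989, 0.001], [0.989, -0.15, 0.001], [0.001, 0.0, -1.0]]
contact_force: [-0.5, 0.4, -0.7]
width: 0.0112
gripper_force: 58.9
```

{"fn": "step_arm", "kwargs": {"motion": [[[0, 0, -0.5], 0], [[0, 0, -0.4], 0], [[0, 0, 0], 0], [[0, 0, 0], 0], [[0, 0, 0], 0]]}}

```text
time_s: 9.25
eef_pos: [0.6248, 0.0023, 0.1878]
tool_rot: [[0.154, 0.988, 0.001], [0.988, -0.154, -0.0], [0.0, 0.001, -1.0]]
contact_force: [-0.3, 0.2, -1.5]
width: 0.0108
gripper_force: 58.9
```

Run:
```python
from ortho import *
np.set_printoptions(precision=4,suppress=True)
s=state();R=s['tool_rot'];print(s['time_s'],s['eef_pos'],np.degrees(np.arctan2(R[1,0],R[0,0])),s['qpos'],s['contact_force'])
P=cams.camera_params('wrist');im,d=cams.camera('wrist');save('w3.png',im[120:384,120:400],2)
for q in cams.landmark_of('wrist','key_tip')[:1]+cams.landmark_of('wrist','slot')[:1]: print(q,onplane('wrist',q['uv'],.137,P))
```

```text
9.25 [0.6248 0.0023 0.1878] 81.14312693122206 [ 0.3332  0.5374 -0.5346  1.68    0.3135  1.0095 -0.4625] [-0.2799  0.2214 -1.4938]
{'uv': [255.3, 219.0], 'conf': 0.8} [ 0.6247 -0.0017  0.137 ]
{'uv': [257.1, 207.2], 'conf': 0.61} [0.6271 0.0062 0.137 ]
```

View pics/w3.png

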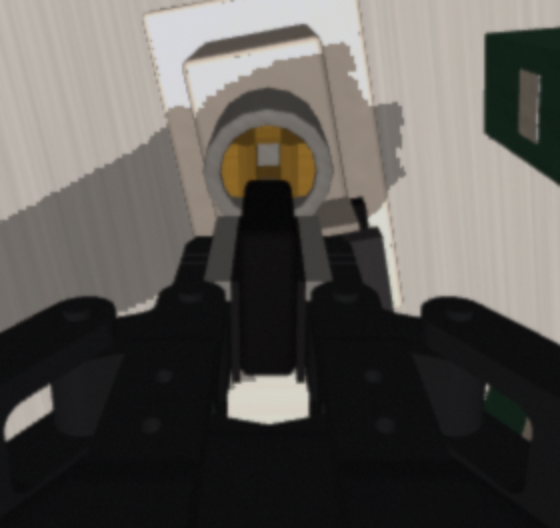

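{"fn": "step_arm", "kwargs": {"motion": [[[0, 0.1, 0], 0.001], [[0, 0.1, 0], 0.001], [[0, 0, -0.3], 0], [[0, 0, -0.3], 0], [[0, 0, 0], 0]]}}

```text
time_s: 9.9
eef_pos: [0.6236, 0.0067, 0.1739]
tool_rot: [[0.147, 0.989, -0.002], [0.989, -0.147, -0.0], [-0.001, -0.002, -1.0]]
contact_force: [-0.4, 0.1, -1.3]
width: 0.0113
gripper_force: 58.9
```

Run:
```python
from h import *
s=state();R=s['tool_rot'];print(s['time_s'],s['eef_pos'],np.degrees(np.arctan2(R[1,0],R[0,0])),s['contact_force'])
```

```text
9.9 [0.62355304 0.00674878 0.17385189] 81.56152517026474 [-0.42761058  0.05845914 -1.33107434]
```

{"fn": "step_arm", "kwargs": {"motion": [[[0.06, 0, -0.2], 0], [[0, 0, -0.2], 0], [[0, 0, -0.2], 0], [[0, 0, -0.2], 0], [[0, 0, 0], 0]]}}

```text
time_s: 10.4
eef_pos: [0.6251, 0.0069, 0.1585]
tool_rot: [[0.147, 0.989, -0.001], [0.989, -0.147, -0.0], [-0.0, -0.001, -1.0]]
contact_force: [0.6, 0.9, -1.1]
width: 0.0111
gripper_force: 58.9
```

Tip 11 mm into the slot, no force. On to home.

{"fn": "step_arm", "kwargs": {"motion": [[[0, 0, -0.2], 0], [[0, 0, -0.2], 0], [[0, 0, -0.2], 0], [[0, 0, -0.2], 0], [[0, 0, 0], 0]]}}

```text
time_s: 10.9
eef_pos: [0.6251, 0.0068, 0.1425]
tool_rot: [[0.147, 0.989, -0.001], [0.989, -0.147, -0.0], [-0.0, -0.001, -1.0]]
contact_force: [0.3, 0.8, 0.3]
width: 0.0113
gripper_force: 58.9
```

{"fn": "step_arm", "kwargs": {"motion": [[[0, 0, -0.1], 0], [[0, 0, -0.1], 0], [[0, 0, -0.05], 0], [[0, 0, 0], 0], [[0, 0, 0], 0]]}}

```text
time_s: 11.4
eef_pos: [0.6259, 0.007, 0.1415]
tool_rot: [[0.147, 0.989, 0.001], [0.989, -0.147, -0.001], [-0.001, 0.001, -1.0]]
contact_force: [-6.9, -1.3, 17.7]
width: 0.0109
gripper_force: 61.7
```

{"fn": "step_arm", "kwargs": {"motion": [[[0, 0, 0.12], -0.04], [[0, 0, 0], -0.04], [[0, 0, 0], -0.04], [[0, 0, 0], -0.04], [[0, 0, 0], -0.04]]}}

```text
time_s: 11.9
eef_pos: [0.626, 0.0069, 0.1418]
tool_rot: [[0.704, 0.711, 0.001], [0.711, -0.704, -0.0], [0.001, 0.001, -1.0]]
contact_force: [-1.3, -0.2, 3.5]
width: 0.011
gripper_force: 59.6
```

{"fn": "step_arm", "kwargs": {"motion": [[[0, 0, 0], -0.04], [[0, 0, 0], -0.04], [[0, 0, 0], -0.04], [[0, 0, 0], -0.03], [[0, 0, 0], 0]]}}

```text
time_s: 12.4
eef_pos: [0.6262, 0.0067, 0.1417]
tool_rot: [[0.948, 0.318, 0.002], [0.318, -0.948, -0.001], [0.001, 0.001, -1.0]]
contact_force: [-1.3, -1.2, 5.0]
width: 0.0111
gripper_force: 59.7
```

Run:
```python
from h import *
s=state();R=s['tool_rot'];print(s['time_s'],s['eef_pos'],np.degrees(np.arctan2(R[1,0],R[0,0])),s['contact_force'],s['ft_torque'],s['qpos'])
```

```text
12.4 [0.62622714 0.006732   0.14172436] 18.553346299659335 [-1.32522961 -1.18192628  5.02150846] [-0.29691663  0.17678827  0.00784211] [ 0.1258984   0.54524488 -0.25727056  1.72350589  0.17154609  0.8932028
 -1.4503278 ]
```

{"fn": "step_arm", "kwargs": {"motion": [[[0, 0, 0], -0.02], [[0, 0, 0], -0.02], [[0, 0, 0], -0.02], [[0, 0, 0], -0.02], [[0, 0, 0], -0.01]]}}

```text
time_s: 12.9
eef_pos: [0.6263, 0.0065, 0.1417]
tool_rot: [[0.999, 0.042, 0.002], [0.042, -0.999, -0.001], [0.002, 0.001, -1.0]]
contact_force: [-0.9, -0.8, 5.8]
width: 0.0114
gripper_force: 59.7
```

Run:
```python
from h import *
s=state();R=s['tool_rot'];print(s['time_s'],s['eef_pos'],np.degrees(np.arctan2(R[1,0],R[0,0])),s['contact_force'],s['ft_torque'])
```

```text
12.9 [0.62628482 0.00653343 0.14172974] 2.396968276098917 [-0.90238287 -0.80336135  5.84761518] [-0.35638774  0.22443709  0.07326729]
```

{"fn": "step_arm", "kwargs": {"motion": [[[0, 0, 0], -0.015], [[0, 0, 0], -0.015], [[0, 0, 0], -0.01], [[0, 0, 0], 0], [[0, 0, 0], 0]]}}

```text
time_s: 13.4
eef_pos: [0.6262, 0.0065, 0.1417]
tool_rot: [[0.997, -0.079, 0.002], [-0.079, -0.997, -0.001], [0.002, 0.001, -1.0]]
contact_force: [-1.1, -1.9, 6.2]
width: 0.0109
gripper_force: 60.8
```

Run:
```python
from h import *
s=state();R=s['tool_rot'];print(s['time_s'],s['eef_pos'],np.degrees(np.arctan2(R[1,0],R[0,0])),s['contact_force'],s['ft_torque'])
```

```text
13.4 [0.62622951 0.00651318 0.14174481] -4.545485721847082 [-1.129027   -1.88590454  6.15739468] [-0.468791    0.26333839  0.73354635]
```

{"fn": "step_arm", "kwargs": {"motion": [[[0, 0, 0], 0.005], [[0, 0, 0], 0], [[0, 0, 0], 0], [[0, 0, 0], 0], [[0, 0, 0], 0]], "fingers": 0.4}}

```text
time_s: 13.9
eef_pos: [0.6255, 0.007, 0.1405]
tool_rot: [[0.998, -0.069, -0.0], [-0.069, -0.998, 0.0], [-0.0, -0.0, -1.0]]
contact_force: [-0.4, 0.2, -0.1]
width: 0.0513
gripper_force: 0.0
```

{"fn": "step_arm", "kwargs": {"motion": [[[0, 0, 0.5], 0], [[0, 0, 1], 0], [[0, 0, 1], 0], [[0, 0, 1], 0], [[0, 0, 1], 0]]}}

```text
time_s: 14.4
eef_pos: [0.6257, 0.007, 0.2324]
tool_rot: [[0.998, -0.069, 0.001], [-0.069, -0.998, 0.0], [0.001, -0.0, -1.0]]
contact_force: [-0.4, 0.1, 0.3]
width: 0.0514
gripper_force: 0.0
```

{"fn": "step_arm", "kwargs": {"motion": [[[-1, 0, 1], 0], [[-1, 0, 1], 0], [[-1, 0, 1], 0], [[-0.5, 0, 0], 0], [[0, 0, 0], 0]], "fingers": 0}}

```text
time_s: 14.9
eef_pos: [0.5549, 0.0069, 0.2916]
tool_rot: [[0.998, -0.069, 0.001], [-0.069, -0.998, -0.0], [0.001, 0.0, -1.0]]
contact_force: [0.4, 0.6, 0.3]
width: 0.0853
gripper_force: 0.0
```

Run:
```python
from ortho import *
np.set_printoptions(precision=4,suppress=True)
s=state();R=s['tool_rot'];print(s['time_s'],s['eef_pos'],np.degrees(np.arctan2(R[1,0],R[0,0])))
P=cams.camera_params('wrist');im,d=cams.camera('wrist');save('w4.png',im,1.5);np.savez('w4.npz',im=im,d=d,view=P['view'])
for t,z in (('slot',.134),('guide',.128),('key_tip',.106),('rod',.16)):
    for q in cams.landmark_of('wrist',t)[:2]: print(t,q,onplane('wrist',q['uv'],z,P))
C=cloud('wrist',d,P)
m=(C[...,2]>.16)&(C[...,2]<.18)&(d>0)&(np.linalg.norm(C[...,:2]-[.625,.006],axis=-1)<.05)
p=C[m]; print(m.sum(),np.median(p,0),cv2.minAreaRect((p[:,:2]*1000).astype(np.float32)))
```

```text
14.9 [0.5549 0.0069 0.2916] -3.9308609494327382
slot {'uv': [250.2, 102.9], 'conf': 0.69} [0.6271 0.0054 0.134 ]
guide {'uv': [331.3, 96.2], 'conf': 0.81} [ 0.628  -0.0717  0.128 ]
key_tip {'uv': [444.4, 172.9], 'conf': 0.66} [ 0.5408 -0.1987  0.106 ]
rod {'uv': [85.7, 257.6], 'conf': 0.61} [0.493  0.1755 0.16  ]
607 [0.626  0.0067 0.1699] ((625.5253295898438, 6.731841564178467), (33.92259216308594, 11.973581314086914), 1.6884218454360962)
```

View pics/w4.png

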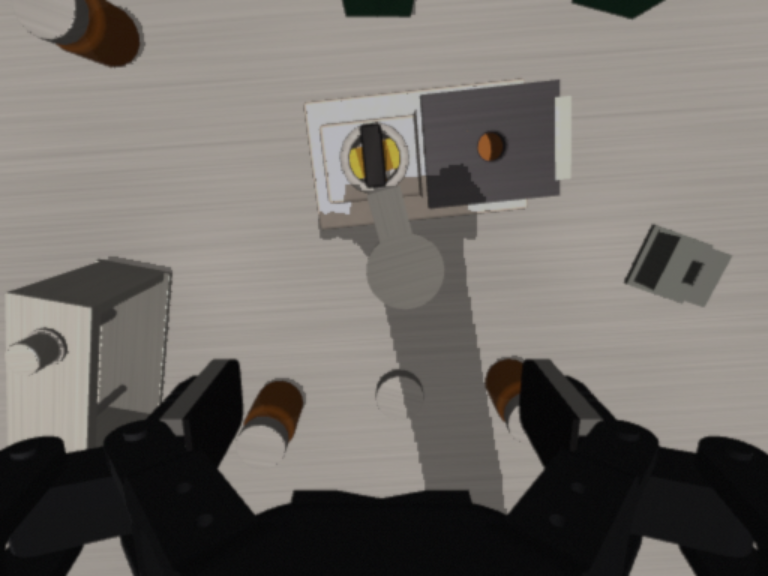

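Run:
```python
from ortho import *
D=np.load('w4.npz');P=dict(cams.camera_params('wrist'));P['view']=D['view']
for uv in ([249.3,104],[270,181]): print(onplane('w',uv,.134,P))
o=ortho('w',D['im'],P,.128,.585,.675,-.12,-.02,6000)
g=cv2.GaussianBlur(cv2.cvtColor(o,cv2.COLOR_RGB2GRAY),(0,0),2)
c=cv2.HoughCircles(g,cv2.HOUGH_GRADIENT,1,100,param1=40,param2=8,minRadius=48,maxRadius=60)
print(c,[(.675-q[1]/6000,-.02-q[0]/6000) for q in c[0]])
# plate orientation
m=(g<100).astype(np.uint8); print(cv2.minAreaRect(np.argwhere(m)[:, ::-1].astype(np.float32)))
for q in c[0][:1]: cv2.circle(o,(int(q[0]),int(q[1])),int(q[2]),(0,255,0),1)
o2=ortho('w',D['im'],P,.134,.53,.66,-.05,.05,4000);g2=cv2.GaussianBlur(cv2.cvtColor(o2,cv2.COLOR_RGB2GRAY),(0,0),2)
for a,b in((84,92),(100,108)):
  c=cv2.HoughCircles(g2,cv2.HOUGH_GRADIENT,1,100,param1=40,param2=8,minRadius=a,maxRadius=b)
  if c is not None: print([(.66-q[1]/4000,.05-q[0]/4000,q[2]) for q in c[0]])
h=max(o.shape[0],o2.shape[0]);pad=lambda x:cv2.copyMakeBorder(x,0,h-x.shape[0],0,0,0)
save('o4.png',np.hstack([pad(o),pad(o2)]),.78)
```

```text
[0.62615371 0.00634573 0.134     ]
[ 0.55116651 -0.00890289  0.134     ]
[[[224.5 282.5  58.3]
  [ 73.5 137.5  56.1]
  [194.5   7.5  57.8]]] [(np.float32(0.6279167), np.float32(-0.057416666)), (np.float32(0.65208334), np.float32(-0.03225)), (np.float32(0.67375), np.float32(-0.052416667))]
((268.5433044433594, 307.6534729003906), (461.89666748046875, 550.6728515625), 88.2952651977539)
[(np.float32(0.624875), np.float32(0.006375), np.float32(87.9)), (np.float32(0.640375), np.float32(-0.041875), np.float32(91.4)), (np.float32(0.550125), np.float32(-0.004625), np.float32(87.0)), (np.float32(0.65062505), np.float32(0.033375002), np.float32(84.6)), (np.float32(0.597875), np.float32(-0.020624999), np.float32(89.2))]
[(np.float32(0.630625), np.float32(0.014125001), np.float32(101.8)), (np.float32(0.62262505), np.float32(-0.010125), np.float32(107.4)), (np.float32(0.550875), np.float32(-0.008375), np.float32(101.4))]
```

View pics/o4.png

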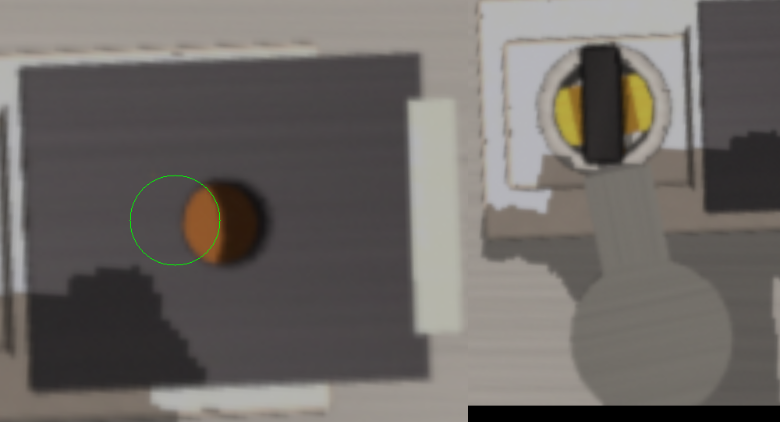

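Run:
```python
from h import *
D=np.load('top.npz');C=cloud('top',D['d'])
m=(C[...,2]>.115)&(C[...,1]>.1)&(C[...,1]<.45)&(C[...,0]<.6)&(C[...,2]<.17)
p=C[m];print(p.min(0),p.max(0),cv2.minAreaRect((p[:,:2]*1000).astype(np.float32)))
print(onplane('top',(154,257.5),.16),onplane('top',(165,224),.14))
print(state()['qpos'],state()['eef_pos'])
```

```text
[0.3843633  0.2169614  0.11501876] [0.55128686 0.3148526  0.16341742] ((468.1827392578125, 266.5444030761719), (61.67554473876953, 159.83827209472656), 75.1179428100586)
[0.42684362 0.27200561 0.16      ] [0.51063699 0.24880946 0.14      ]
[ 0.08928252  0.2656692  -0.19474543  1.76006241  0.05610278  1.12281437
 -1.76281229] [0.55582863 0.0068935  0.2896474 ]
```

{"fn": "step_arm", "kwargs": {"motion": [[[-0.7, 1, 0], 0], [[-0.7, 1, 0], 0], [[-0.7, 1, 0], 0], [[-0.7, 1, 0], 0], [[-0.7, 1, 0], 0]]}}

```text
time_s: 15.65
eef_pos: [0.4852, 0.1078, 0.29]
tool_rot: [[0.998, -0.069, -0.001], [-0.069, -0.998, 0.0], [-0.001, 0.0, -1.0]]
contact_force: [0.7, -0.4, -0.3]
width: 0.0853
gripper_force: 0.0
```

{"fn": "step_arm", "kwargs": {"motion": [[[-0.7, 1, 0], -0.012], [[-0.7, 1, 0], -0.012], [[-0.7, 1, 0], -0.012], [[-0.7, 1, 0], -0.012], [[-0.7, 1, 0], -0.012]]}}

```text
time_s: 16.15
eef_pos: [0.4152, 0.2078, 0.2901]
tool_rot: [[0.967, -0.256, -0.001], [-0.256, -0.967, -0.0], [-0.001, 0.0, -1.0]]
contact_force: [0.5, 0.7, 0.4]
width: 0.0854
gripper_force: 0.0
```

{"fn": "step_arm", "kwargs": {"motion": [[[-0.7, 1, 0], 0], [[-0.6, 1, 0], 0], [[-0.5, 1, 0], 0], [[0, 0.5, 0], 0], [[0, 0, 0], 0]]}}

```text
time_s: 16.65
eef_pos: [0.3798, 0.278, 0.2903]
tool_rot: [[0.968, -0.252, -0.001], [-0.252, -0.968, 0.0], [-0.001, -0.0, -1.0]]
contact_force: [-0.1, 0.1, -0.4]
width: 0.0852
gripper_force: 0.0
```

Run:
```python
from ortho import *
np.set_printoptions(precision=4,suppress=True)
s=state();R=s['tool_rot'];print(s['time_s'],s['eef_pos'],np.degrees(np.arctan2(R[1,0],R[0,0])),s['qpos'])
P=cams.camera_params('wrist');im,d=cams.camera('wrist');save('w5.png',im,1.5);np.savez('w5.npz',im=im,d=d,view=P['view'])
for q in cams.landmark_of('wrist','rod')[:2]: print(q,onplane('wrist',q['uv'],.12,P))
C=cloud('wrist',d,P)
for z0,z1 in ((.112,.125),(.15,.17),(.136,.15)):
    m=(C[...,2]>z0)&(C[...,2]<z1)&(d>0)&(C[...,1]>.15)
    n,l,st,ce=cv2.connectedComponentsWithStats(m.astype(np.uint8))
    for i in range(1,n):
        if st[i,4]>60:
            p=C[l==i]; print(z0,st[i],np.median(p,0),cv2.minAreaRect((p[:,:2]*1000).astype(np.float32)))
```

```text
16.65 [0.3798 0.278  0.2903] -14.620569773688409 [-0.3062  0.1303 -0.4284  1.9336  0.0601  1.0904 -2.5852]
{'uv': [244.8, 127.2], 'conf': 0.73} [0.4293 0.2744 0.12  ]
0.112 [ 212    0   66  168 9293] [0.4685 0.265  0.1201] ((464.15618896484375, 265.239501953125), (60.100067138671875, 153.03427124023438), 75.03067016601562)
0.15 [233 125  22  23 338] [0.4241 0.2757 0.1598] ((423.8352355957031, 275.8017578125), (15.909964561462402, 16.02413558959961), 53.63987731933594)
0.136 [230  12  28  32 714] [0.51   0.2528 0.1459] ((510.6501770019531, 252.81521606445312), (22.89288902282715, 22.710660934448242), 78.10424041748047)
```

View pics/w5.png

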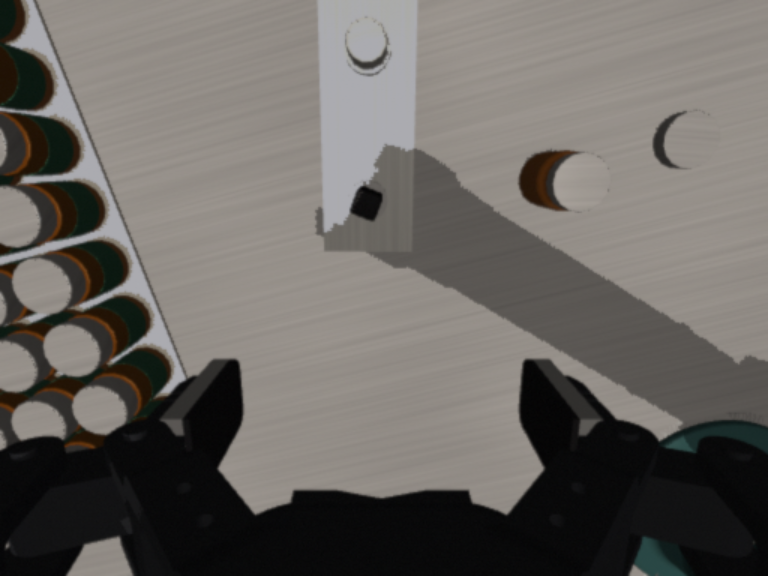

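{"fn": "step_arm", "kwargs": {"motion": [[[0.44, 0, -0.4], 0.0421], [[0.44, 0, -0.4], 0.0421], [[0.44, 0, -0.4], 0.0421], [[0.44, 0, -0.4], 0.0421], [[0.44, -0.1, -0.4], 0.0421]], "fingers": 0.35}}

```text
time_s: 17.25
eef_pos: [0.4248, 0.2736, 0.2502]
tool_rot: [[0.918, 0.396, -0.0], [0.396, -0.918, -0.001], [-0.0, 0.001, -1.0]]
contact_force: [0.0, 0.4, -0.3]
width: 0.0556
gripper_force: 0.0
```

{"fn": "step_arm", "kwargs": {"motion": [[[0, 0, -0.4], 0.0421], [[0, 0, -0.4], 0.0421], [[0, 0, -0.4], 0.0421], [[0, 0, -0.4], 0.0421], [[0, 0, 0], 0]]}}

```text
time_s: 17.75
eef_pos: [0.4238, 0.273, 0.2175]
tool_rot: [[0.597, 0.802, -0.002], [0.802, -0.597, -0.002], [-0.003, -0.001, -1.0]]
contact_force: [0.4, 0.6, 1.1]
width: 0.056
gripper_force: 0.0
```

Run:
```python
from h import *
np.set_printoptions(precision=4,suppress=True)
s=state();R=s['tool_rot'];print(s['time_s'],s['eef_pos'],np.degrees(np.arctan2(R[1,0],R[0,0])),s['qpos'],s['width'])
```

```text
17.75 [0.4238 0.273  0.2175] 53.34392245290644 [-0.1718  0.2974 -0.5479  1.938   0.1874  0.9588 -1.4486] 0.05595266959451578
```

{"fn": "step_arm", "kwargs": {"motion": [[[0, 0.12, -0.9], 0], [[0, 0, -0.9], 0], [[0, 0, -0.9], 0], [[0, 0, -0.5], 0], [[0, 0, 0], 0]]}}

```text
time_s: 18.25
eef_pos: [0.4234, 0.2764, 0.1537]
tool_rot: [[0.597, 0.802, -0.002], [0.802, -0.597, -0.001], [-0.002, -0.001, -1.0]]
contact_force: [-0.1, -0.3, -0.2]
width: 0.0555
gripper_force: 0.0
```

{"fn": "step_arm", "kwargs": {"motion": [[[0, 0, 0], 0], [[0, 0, 0], 0], [[0, 0, 0], 0], [[0, 0, 0], 0], [[0, 0, 0], 0]]}}

```text
time_s: 18.75
eef_pos: [0.4238, 0.2774, 0.155]
tool_rot: [[0.595, 0.803, 0.001], [0.803, -0.595, 0.0], [0.0, 0.0, -1.0]]
contact_force: [0.7, -0.5, -0.4]
width: 0.0555
gripper_force: 0.0
```

{"fn": "step_arm", "kwargs": {"motion": [[[0, -0.08, -0.5], 0], [[0, 0, -0.5], 0], [[0, 0, -0.2], 0], [[0, 0, 0], 0], [[0, 0, 0], 0]]}}

```text
time_s: 19.25
eef_pos: [0.4235, 0.2758, 0.1304]
tool_rot: [[0.595, 0.804, -0.001], [0.804, -0.595, -0.0], [-0.0, -0.0, -1.0]]
contact_force: [0.2, -0.0, -0.1]
width: 0.0556
gripper_force: 0.0
```

{"fn": "step_arm", "kwargs": {"motion": [[[0, 0, 0], 0], [[0, 0, 0], 0], [[0, 0, 0], 0], [[0, 0, 0], 0], [[0, 0, 0], 0]], "fingers": 1, "grip_force": 60}}

```text
time_s: 19.75
eef_pos: [0.4238, 0.2758, 0.1311]
tool_rot: [[0.595, 0.803, 0.001], [0.803, -0.595, 0.0], [0.001, 0.0, -1.0]]
contact_force: [-0.2, -0.9, 3.6]
width: 0.0148
gripper_force: 58.7
```

{"fn": "step_arm", "kwargs": {"motion": [[[0, 0, 0], 0], [[0, 0, 0], 0], [[0, 0, 0], 0], [[0, 0, 0], 0], [[0, 0, 0], 0]]}}

```text
time_s: 20.25
eef_pos: [0.4238, 0.2758, 0.1311]
tool_rot: [[0.595, 0.803, 0.001], [0.803, -0.595, 0.0], [0.0, 0.0, -1.0]]
contact_force: [0.2, -1.8, 5.7]
width: 0.0149
gripper_force: 59.0
```

{"fn": "step_arm", "kwargs": {"motion": [[[0, 0, 0.5], 0], [[0, 0, 0.9], 0], [[0, 0, 0.9], 0], [[0, 0, 0.9], 0], [[0, 0, 0.9], 0]]}}

```text
time_s: 20.75
eef_pos: [0.4232, 0.2756, 0.2134]
tool_rot: [[0.595, 0.804, -0.001], [0.804, -0.595, -0.0], [-0.001, -0.0, -1.0]]
contact_force: [0.4, 0.3, -1.0]
width: 0.0148
gripper_force: 58.5
```

{"fn": "step_arm", "kwargs": {"motion": [[[0, 0, 0.9], 0], [[0, 0, 0.9], 0], [[0, 0, 0.9], 0], [[0, 0, 0.9], 0], [[0, 0, 0.9], 0]]}}

```text
time_s: 21.25
eef_pos: [0.4231, 0.2756, 0.3034]
tool_rot: [[0.595, 0.804, -0.001], [0.804, -0.595, -0.0], [-0.001, -0.0, -1.0]]
contact_force: [0.2, 0.3, -0.7]
width: 0.0153
gripper_force: 58.5
```

Run:
```python
from h import *
np.set_printoptions(precision=4,suppress=True)
s=state();R=s['tool_rot'];print(s['time_s'],s['eef_pos'],np.degrees(np.arctan2(R[1,0],R[0,0])),s['qpos'],s['width'])
for c in('wrist','scene'):
    P=cams.camera_params(c);im,d=cams.camera(c);save('w6%s.png'%c,im,1.5)
    for t in('rod_tip','rod_band','rod'):
        for q in cams.landmark_of(c,t)[:2]: print(c,t,q)
    e=s['eef_pos']
    for h in(-.1211,-.0611,0): print(proj(c,e+[0,0,h],P))
```

```text
21.25 [0.4231 0.2756 0.3034] 53.48342126266227 [-0.1409  0.2023 -0.5706  1.8372  0.1196  1.1368 -1.3901] 0.015253650036664838
wrist rod_tip {'uv': [256.2, 188.8], 'conf': 0.62}
wrist rod_band {'uv': [254.7, 205.7], 'conf': 0.91}
wrist rod {'uv': [257.0, 186.4], 'conf': 0.92}
[254.3754 187.3134]
[254.5223 208.0169]
[254.7852 245.0629]
scene rod_tip {'uv': [422.0, 171.8], 'conf': 0.88}
scene rod_tip {'uv': [208.7, 290.2], 'conf': 0.74}
scene rod_band {'uv': [434.0, 155.4], 'conf': 0.65}
scene rod_band {'uv': [333.8, 182.0], 'conf': 0.19}
scene rod {'uv': [425.3, 174.2], 'conf': 0.62}
scene rod {'uv': [207.7, 289.1], 'conf': 0.51}
[422.6158 172.0375]
[434.628  153.2913]
[448.7275 131.2878]
```

{"fn": "step_arm", "kwargs": {"motion": [[[0.4, -1, 0.1], 0], [[0.4, -1, 0.1], 0], [[0.4, -1, 0.1], 0], [[0.4, -1, 0.1], 0], [[0.4, -1, 0.1], 0]]}}

```text
time_s: 22.15
eef_pos: [0.4635, 0.1748, 0.312]
tool_rot: [[0.595, 0.804, -0.001], [0.804, -0.595, -0.0], [-0.001, -0.001, -1.0]]
contact_force: [0.2, -0.6, -2.2]
width: 0.0154
gripper_force: 58.6
```

{"fn": "step_arm", "kwargs": {"motion": [[[0.4, -1, 0], 0], [[0.4, -1, 0], 0], [[0.4, -1, 0], 0], [[0.4, -1, 0], 0], [[0.4, -1, 0], 0]]}}

```text
time_s: 22.65
eef_pos: [0.5035, 0.0748, 0.3119]
tool_rot: [[0.595, 0.804, -0.001], [0.804, -0.595, -0.0], [-0.001, -0.001, -1.0]]
contact_force: [0.1, 0.1, -1.3]
width: 0.0153
gripper_force: 58.6
```

{"fn": "step_arm", "kwargs": {"motion": [[[0.4, -1, 0], 0], [[0.4, -1, 0], 0], [[0.4, -1, 0], 0], [[0.4, -1, 0], 0], [[0.4, -1, 0], 0]]}}

```text
time_s: 23.15
eef_pos: [0.5435, -0.025, 0.3118]
tool_rot: [[0.595, 0.804, -0.002], [0.804, -0.595, 0.0], [-0.001, -0.001, -1.0]]
contact_force: [0.3, 0.8, -1.7]
width: 0.0151
gripper_force: 58.6
```

{"fn": "step_arm", "kwargs": {"motion": [[[0.4, -1, 0], 0], [[0.4, -1, 0], 0], [[0.4, -1, 0], 0], [[0.4, -1, 0], 0], [[0.4, -0.5, 0], 0]]}}

```text
time_s: 23.65
eef_pos: [0.5835, -0.1165, 0.3116]
tool_rot: [[0.597, 0.802, -0.002], [0.802, -0.597, -0.001], [-0.001, -0.001, -1.0]]
contact_force: [0.1, -0.3, -1.5]
width: 0.0147
gripper_force: 58.6
```

{"fn": "step_arm", "kwargs": {"motion": [[[0, 0, 0], 0], [[0, 0, 0], 0], [[0, 0, 0], 0], [[0, 0, 0], 0], [[0, 0, 0], 0]]}}

```text
time_s: 24.15
eef_pos: [0.5835, -0.1135, 0.3129]
tool_rot: [[0.594, 0.804, 0.0], [0.804, -0.594, -0.0], [0.0, 0.0, -1.0]]
contact_force: [0.1, -0.1, -0.3]
width: 0.0152
gripper_force: 58.6
```

Run:
```python
from ortho import *
np.set_printoptions(precision=4,suppress=True)
s=state();R=s['tool_rot'];print(s['time_s'],s['eef_pos'],np.degrees(np.arctan2(R[1,0],R[0,0])),s['qpos'],s['width'])
P=cams.camera_params('wrist');im,d=cams.camera('wrist');np.savez('w7.npz',im=im,d=d,view=P['view'])
for q in cams.landmark_of('wrist','guide')[:1]: print(q,onplane('wrist',q['uv'],.128,P))
o=ortho('w',im,P,.128,.585,.67,-.11,-.025,6000)
g=cv2.GaussianBlur(cv2.cvtColor(o,cv2.COLOR_RGB2GRAY),(0,0),2)
hs=cv2.HoughCircles(g,cv2.HOUGH_GRADIENT,1,40,param1=40,param2=8,minRadius=50,maxRadius=58)
print([(.67-q[1]/6000,-.025-q[0]/6000,q[2]) for q in hs[0]] if hs is not None else 0)
x,y=int((-.025+.0685)*6000),int((.67-.6272)*6000);cv2.circle(o,(x,y),54,(0,255,0),1)
save('o7.png',np.hstack([o,im[:384,:512]] if 0 else [o]),1.1)
```

```text
24.15 [ 0.5835 -0.1135  0.3129] 53.524991033196734 [ 0.366   0.3246 -0.2928  1.6355  0.0991  1.1958 -0.5853] 0.01518750016908382
{'uv': [263.9, 115.7], 'conf': 0.69} [ 0.6274 -0.0709  0.128 ]
[(np.float32(0.62725), np.float32(-0.06791667), np.float32(51.5))]
```

View pics/o7.png

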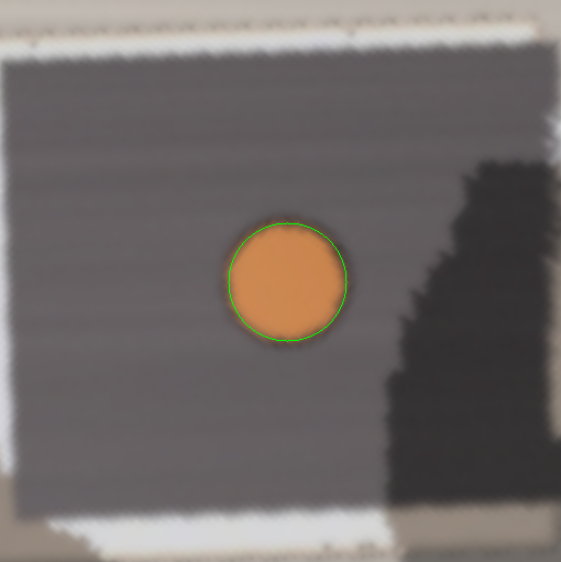

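{"fn": "step_arm", "kwargs": {"motion": [[[0.55, 0.56, -0.4], 0], [[0.55, 0.56, -0.4], 0], [[0.55, 0.56, -0.4], 0], [[0.4, 0.4, -0.3], 0], [[0.13, 0.17, 0], 0]]}}

```text
time_s: 24.75
eef_pos: [0.6276, -0.0671, 0.2807]
tool_rot: [[0.593, 0.805, -0.003], [0.805, -0.593, 0.001], [-0.001, -0.003, -1.0]]
contact_force: [-0.6, -0.5, -0.9]
width: 0.0147
gripper_force: 58.6
```

{"fn": "step_arm", "kwargs": {"motion": [[[0, 0, 0], 0], [[0, 0, 0], 0], [[0, 0, 0], 0], [[0, 0, 0], 0], [[0, 0, 0], 0]]}}

```text
time_s: 25.25
eef_pos: [0.6271, -0.0697, 0.2831]
tool_rot: [[0.596, 0.803, 0.0], [0.803, -0.596, -0.0], [0.0, 0.001, -1.0]]
contact_force: [-0.5, 0.0, -0.9]
width: 0.0151
gripper_force: 58.6
```

Run:
```python
from ortho import *
np.set_printoptions(precision=4,suppress=True)
s=state();R=s['tool_rot'];e=s['eef_pos'];print(s['time_s'],e,R[:,2],s['contact_force'])
for c in('wrist','scene'):
    P=cams.camera_params(c);im,d=cams.camera(c);np.savez('w8%s.npz'%c,im=im,d=d,view=P['view'])
    for t in('rod_tip','rod_band','guide'):
        for q in cams.landmark_of(c,t)[:1]: print(c,t,q)
    for h in(-.1211,-.0611): print('pred',proj(c,e+[0,0,h],P))
    print('hole',proj(c,[.6272,-.0684,.128],P))
    if c=='wrist': a=im[100:260,170:340]
    else:
        u,v=proj(c,e+[0,0,-.1211],P).astype(int); b=im[max(v-80,0):v+80,u-85:u+85]; print(u,v)
save('w8.png',np.hstack([cv2.resize(a,(400,376)),cv2.resize(b,(400,376))]))
```

```text
25.25 [ 0.6271 -0.0697  0.2831] [ 0.0005 -0.0003 -1.    ] [-0.4948  0.0026 -0.9227]
wrist rod_tip {'uv': [254.0, 189.8], 'conf': 0.69}
wrist rod_band {'uv': [255.2, 209.3], 'conf': 0.79}
wrist guide {'uv': [256.6, 180.5], 'conf': 0.86}
pred [254.2393 187.4038]
pred [254.4333 208.0821]
hole [253.438 178.05 ]
scene rod_tip {'uv': [211.0, 182.8], 'conf': 0.7}
scene rod_band {'uv': [205.4, 167.4], 'conf': 0.8}
scene guide {'uv': [214.4, 192.2], 'conf': 0.6}
pred [211.5279 183.8231]
pred [208.7443 166.0669]
hole [213.503  193.2111]
211 183
```

View pics/w8.png

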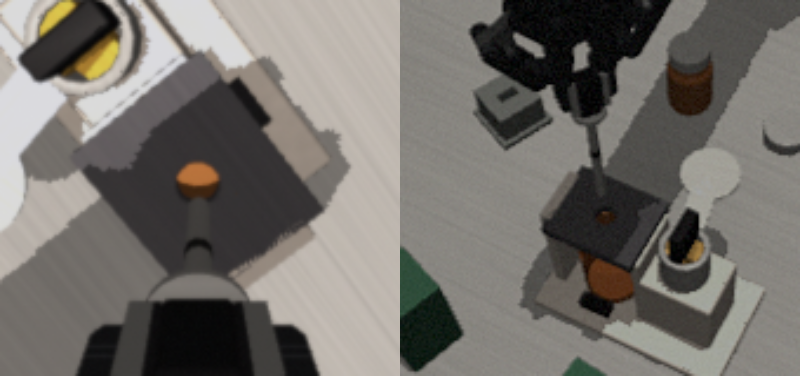

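{"fn": "step_arm", "kwargs": {"motion": [[[0, 0.065, -0.2], 0], [[0, 0, -0.3], 0], [[0, 0, -0.3], 0], [[0, 0, -0.3], 0], [[0, 0, -0.2], 0]]}}

```text
time_s: 26.15
eef_pos: [0.6269, -0.068, 0.2557]
tool_rot: [[0.595, 0.803, -0.001], [0.803, -0.595, 0.0], [-0.001, -0.001, -1.0]]
contact_force: [-1.1, 0.1, -1.6]
width: 0.0151
gripper_force: 58.6
```

{"fn": "step_arm", "kwargs": {"motion": [[[0, 0, 0], 0], [[0, 0, 0], 0], [[0, 0, 0], 0], [[0, 0, 0], 0], [[0, 0, 0], 0]]}}

```text
time_s: 26.65
eef_pos: [0.6273, -0.068, 0.2569]
tool_rot: [[0.595, 0.803, 0.0], [0.803, -0.595, -0.0], [0.0, 0.0, -1.0]]
contact_force: [0.6, 0.9, -1.6]
width: 0.0153
gripper_force: 58.6
```

Run:
```python
from ortho import *
np.set_printoptions(precision=4,suppress=True)
s=state();e=s['eef_pos'];print(s['time_s'],e,s['tool_rot'][:,2],s['contact_force'])
for c in('wrist','scene'):
    P=cams.camera_params(c);im,d=cams.camera(c)
    for q in cams.landmark_of(c,'rod_tip')[:1]+cams.landmark_of(c,'guide')[:1]: print(c,q)
    print('pred',proj(c,e+[0,0,-.1211],P),'hole',proj(c,[.6272,-.0684,.128],P))
    if c=='wrist': a=im[120:220,200:306]
    else:
        u,v=proj(c,e+[0,0,-.1211],P).astype(int); b=im[v-50:v+50,u-53:u+53]
save('w9.png',np.hstack([cv2.resize(a,(400,376)),cv2.resize(b,(400,376))]))
```

```text
26.65 [ 0.6273 -0.068   0.2569] [ 0.0004 -0.0001 -1.    ] [ 0.5839  0.9345 -1.5874]
wrist {'uv': [256.8, 190.7], 'conf': 0.85}
wrist {'uv': [256.9, 188.9], 'conf': 0.91}
pred [254.2693 187.4287] hole [254.4489 185.7915]
scene {'uv': [212.9, 193.2], 'conf': 0.61}
scene {'uv': [213.0, 192.5], 'conf': 0.94}
pred [213.3505 191.3035] hole [213.503  193.2111]
```

View pics/w9.png

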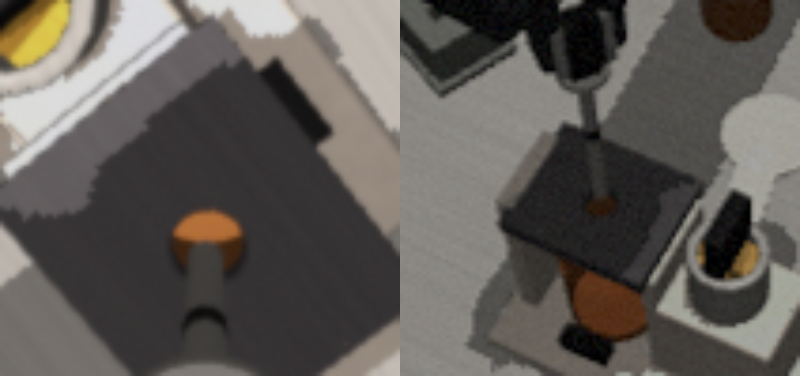

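{"fn": "step_arm", "kwargs": {"motion": [[[0, -0.02, -0.25], 0], [[0, 0, -0.25], 0], [[0, 0, -0.25], 0], [[0, 0, -0.25], 0], [[0, 0, -0.25], 0]]}}

```text
time_s: 27.45
eef_pos: [0.6271, -0.0683, 0.231]
tool_rot: [[0.595, 0.803, -0.0], [0.803, -0.595, 0.0], [-0.0, -0.0, -1.0]]
contact_force: [1.3, 0.5, -0.3]
width: 0.0149
gripper_force: 58.6
```

{"fn": "step_arm", "kwargs": {"motion": [[[0, 0, -0.25], 0], [[0, 0, -0.25], 0], [[0, 0, -0.25], 0], [[0, 0, -0.25], 0], [[0, 0, -0.25], 0]]}}

```text
time_s: 27.95
eef_pos: [0.6272, -0.0683, 0.2063]
tool_rot: [[0.595, 0.803, 0.0], [0.803, -0.595, 0.0], [0.0, 0.0, -1.0]]
contact_force: [0.5, -0.4, -2.0]
width: 0.015
gripper_force: 58.6
```

{"fn": "step_arm", "kwargs": {"motion": [[[0, 0, -0.25], 0], [[0, 0, -0.25], 0], [[0, 0, -0.2], 0], [[0, 0, -0.1], 0], [[0, 0, 0], 0]]}}

```text
time_s: 28.45
eef_pos: [0.627, -0.0683, 0.1903]
tool_rot: [[0.595, 0.803, -0.001], [0.803, -0.595, 0.0], [-0.0, -0.0, -1.0]]
contact_force: [-0.9, -0.1, -1.2]
width: 0.0149
gripper_force: 58.6
```

{"fn": "step_arm", "kwargs": {"motion": [[[0, 0, 0], 0], [[0, 0, 0], 0], [[0, 0, 0], 0], [[0, 0, 0], 0], [[0, 0, 0], 0]]}}

```text
time_s: 28.95
eef_pos: [0.6272, -0.0684, 0.1908]
tool_rot: [[0.595, 0.803, 0.0], [0.803, -0.595, -0.0], [0.0, 0.0, -1.0]]
contact_force: [0.6, 0.3, -1.2]
width: 0.0152
gripper_force: 58.6
```

Run:
```python
from ortho import *
np.set_printoptions(precision=4,suppress=True)
s=state();e=s['eef_pos'];print(s['time_s'],e,s['tool_rot'][:,2],s['contact_force'],s['ft_torque'])
for c in('wrist','scene'):
    P=cams.camera_params(c);im,d=cams.camera(c)
    for t in('rod_band','guide','slot'):
        for q in cams.landmark_of(c,t)[:1]: print(c,t,q)
    print('band pred',proj(c,e+[0,0,-.0611],P),'hole',proj(c,[.6272,-.0684,.128],P))
    u,v=np.round(proj(c,[.6272,-.0684,.128],P)).astype(int)
    for k in range(v-14,v+10): print(k,cv2.cvtColor(im,cv2.COLOR_RGB2GRAY)[k,u-9:u+10])
```

```text
28.95 [ 0.6272 -0.0684  0.1908] [ 0.0002 -0.0001 -1.    ] [ 0.6255  0.2739 -1.2361] [0.0312 0.0261 0.0117]
wrist rod_band {'uv': [256.9, 209.1], 'conf': 0.87}
wrist guide {'uv': [256.0, 207.8], 'conf': 0.64}
wrist slot {'uv': [182.0, 120.2], 'conf': 0.7}
band pred [254.5116 208.1184] hole [254.4743 207.404 ]
193 [52 53 53 52 52 52 52 51 51 51 51 51 50 52 52 52 53 52 52]
194 [52 52 52 52 51 51 48 49 48 49 48 48 49 50 50 52 53 53 53]
195 [52 53 50 49 49 48 50 55 57 58 58 58 56 53 62 64 56 53 53]
196 [52 51 49 50 56 59 61 63 62 63 63 62 61 64 90 95 75 53 48]
197 [49 44 46 58 66 63 62 64 63 63 64 63 63 64 80 94 83 55 45]
198 [44 43 43 46 58 61 63 63 64 64 63 62 61 61 54 53 50 45 44]
199 [42 42 42 44 56 61 62 63 63 63 63 63 61 60 52 45 43 43 44]
200 [43 42 42 44 57 62 62 60 59 58 59 60 60 59 51 44 42 43 42]
201 [42 42 41 44 57 57 55 41 37 37 44 46 54 58 51 44 43 43 43]
202 [41 42 42 45 52 39 24 18 16 15 19 18 34 50 50 45 43 43 43]
203 [42 41 42 44 37 18 12 12 12 12 13 12 15 27 44 44 43 44 43]
204 [42 41 42 41 23 14 19 22 28 31 29 20 14 15 29 40 43 43 43]
205 [41 41 41 33 20 23 40 46 52 59
[... 1737 characters left out ...]
 31 29]
192 [35 35 37 32 27 13 40 54 48 46 24  9 32 33 36 37 30 37 35]
193 [35 36 37 25 23 23 38 49 57 48 16 25 29 33 34 33 35 28 37]
194 [38 30 33 27 22 15 21 28 22 20 10 27 21 31 37 34 32 41 35]
195 [31 37 33 20 29 31 12  9  9  1 13 18 27 32 32 34 29 37 34]
196 [39 34 33 29 37 32 30 35 34 20 32 33 36 33 31 29 33 37 38]
197 [34 34 38 34 33 31 19 43 50 51 45 27 21 33 35 31 40 33 33]
198 [38 31 36 34 33 38 32 38 46 35 38 31 38 35 35 38 37 27 36]
199 [32 31 32 31 39 35 31 32 30 36 29 35 31 32 37 29 36 38 39]
200 [36 34 39 30 34 33 37 34 33 33 28 34 32 36 32 30 36 35 37]
201 [34 30 33 37 34 34 28 38 37 30 41 35 37 35 38 36 33 39 33]
202 [27 38 35 34 28 34 31 34 30 39 36 36 33 40 34 29 38 34 34]
```

Run:
```python
from h import *
np.set_printoptions(precision=2,suppress=True)
s=state();e=s['eef_pos'];R=s['tool_rot'];print(e)
# average frames, subpixel band edges along the rod's centre columns
for c in('wrist','scene'):
    P=cams.camera_params(c);T=np.linalg.inv(P['view']);f=T[:2,3]-e[:2];f=np.append(f/np.linalg.norm(f),0)*.004
    g=np.mean([cv2.cvtColor(cams.camera(c)[0],cv2.COLOR_RGB2GRAY).astype(float) for _ in range(4)],0)
    up,lo=[proj(c,e+f+[0,0,h],P) for h in(-.0571,-.0651)];print(c,'pred upper/lower band edge',up,lo)
    u=int(round((up[0]+lo[0])/2)); 
    print(np.c_[np.arange(int(lo[1])-16,int(up[1])+16) if lo[1]<up[1] else np.arange(int(up[1])-10,int(lo[1])+10)].T)
    r=np.arange(int(min(up[1],lo[1]))-10,int(max(up[1],lo[1]))+10);print(u,np.c_[r,g[r][:,u-1:u+2].mean(1)].round(0).tolist())
```

```text
[ 0.63 -0.07  0.19]
wrist pred upper/lower band edge [254.47 204.26] [254.45 200.93]
[[184 185 186 187 188 189 190 191 192 193 194 195 196 197 198 199 200 201
  202 203 204 205 206 207 208 209 210 211 212 213 214 215 216 217 218 219]]
254 [[190.0, 53.0], [191.0, 53.0], [192.0, 52.0], [193.0, 51.0], [194.0, 48.0], [195.0, 57.0], [196.0, 63.0], [197.0, 64.0], [198.0, 63.0], [199.0, 63.0], [200.0, 59.0], [201.0, 39.0], [202.0, 15.0], [203.0, 13.0], [204.0, 29.0], [205.0, 55.0], [206.0, 63.0], [207.0, 64.0], [208.0, 64.0], [209.0, 64.0], [210.0, 64.0], [211.0, 64.0], [212.0, 64.0], [213.0, 64.0]]
scene pred upper/lower band edge [213.56 193.48] [213.88 195.54]
[[183 184 185 186 187 188 189 190 191 192 193 194 195 196 197 198 199 200
  201 202 203 204]]
214 [[183.0, 85.0], [184.0, 63.0], [185.0, 44.0], [186.0, 40.0], [187.0, 39.0], [188.0, 42.0], [189.0, 42.0], [190.0, 43.0], [191.0, 43.0], [192.0, 45.0], [193.0, 42.0], [194.0, 20.0], [195.0, 10.0], [196.0, 29.0], [197.0, 47.0], [198.0, 38.0], [199.0, 34.0], [200.0, 34.0], [201.0, 34.0], [202.0, 32.0], [203.0, 35.0], [204.0, 35.0]]
```

{"fn": "step_arm", "kwargs": {"motion": [[[0, 0, -0.03], 0], [[0, 0, -0.03], 0], [[0, 0, -0.025], 0], [[0, 0, 0], 0], [[0, 0, 0], 0]]}}

```text
time_s: 30.25
eef_pos: [0.6272, -0.0684, 0.189]
tool_rot: [[0.595, 0.803, -0.0], [0.803, -0.595, -0.0], [-0.0, 0.0, -1.0]]
contact_force: [0.8, 0.1, -1.5]
width: 0.015
gripper_force: 58.6
```

{"fn": "step_arm", "kwargs": {"motion": [[[0, 0, 0], 0], [[0, 0, 0], 0], [[0, 0, 0], 0], [[0, 0, 0], 0], [[0, 0, 0], 0]]}}

```text
time_s: 30.75
eef_pos: [0.6272, -0.0684, 0.189]
tool_rot: [[0.595, 0.803, 0.0], [0.803, -0.595, -0.0], [-0.0, 0.0, -1.0]]
contact_force: [-0.1, -0.9, -1.8]
width: 0.0147
gripper_force: 58.6
```

```bash
python3 -c "
from plant import robot
print(robot.job_done())"
```

```text
the job is handed in; nothing more can be done
None
```

I handed the job in at about 31 s. The key is home and turned to the stop, and the rod is held still in the guide hole, centred by my measurements, with its band level with the plate top. I viewed 11 pictures, one over the limit of 10.

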